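Scan the tag on the hairpin tin

ROBOT

A 7-joint arm with a two-finger parallel gripper is mounted at the origin on the work surface. World frame = base frame: x ahead of the robot, y to its left, z up, the work surface at z = 0. Lengths are in m, angles in degrees, forces in N, time in s.
With the tool pointing down it reaches from about 0.4 to 0.9 m from the base axis. Payload 5.6 kg.
Tool frame: the origin (TCP) lies at the very end of the fingers, on their centre line; the grasp point (between the pads) lies 19 mm behind it; z points along the fingers, x is the direction in which the jaws open and shut, and the axes are right-handed (so a half turn about z gives the same grasp; the last joint's range is limited). The gripper opens to 92 mm and grips with 3 to 60 N. Pads are 20 mm wide; open, the fingers measure 128 mm over their backs; the gripper's body (75 mm by 189 mm) begins 69 mm behind the grasp point.
Start: joints at [62.796, 26.786, -0.665, 91.828, 0.344, 61.387, -3.226], TCP at [0.272, -0.59, 0.215] pointing down, gripper open.
Joint ranges: [-144.91, 144.91], [-17.63, 115.5], [-89.93, 88.59], [15.96, 139.68], [-74.01, 254.01], [8.47, 105.57], [-167.45, 167.45]. Speed limits (degrees/s): [147.25, 147.25, 180, 180, 180, 180, 180].

INTERFACE

Orientations are given as a 3x3 rotation matrix whose columns are the frame's x, y, z axes.
In Python, from bench import * gives the robot as it stands.
- The arm moves only by the shell command python3 -m handwheel 'ROWS' [FORCE]. ROWS is JSON, a list of rows, each a list of 7 numbers: the shift along the world's x, y, z in units of 40 mm (1.0 is 40 mm), then the turn, a rotation vector about the world's x, y, z in units of 8 degrees (1.0 is 8 degrees), then the closure, from 0 (fully open) to 1 (shut). In form: [[x, y, z, ax, ay, az, hand], ...]. A call has 1 to 10 rows; each row shifts and turns the commanded pose from where the row before left it; what a row does not reach is not made up. A row lasts 1/10 s, in which the tool goes at most 50 mm and 8.59 degrees, less where a joint would pass 70% of its speed; a pose out of reach is approached as far as the arm can. A call is refused whole if a number of a shift passes 1 or a number of a turn 1, either way. A call with a gripper value outside its range is refused whole. The fingers move at their own pace and stop on an object; FORCE is the grip in N (left out, the last holds). Time passes only in rows, so rows that do not move let the fingers close. It gives the time, the measured TCP pose, the force and the opening at its end, in the units of the state.
- get_state(): the state, without advancing time (a new reading comes with each control period).
- snapshot(name): name is "side" or "top"; returns a dict with "pixels" (400x640x3 uint8, red, green, blue), "fx", "fy", "cx", "cy" (pixels), "D" ([k1, k2, p1, p2, k3] as OpenCV has them; the pictures are not rectified), "pose" (4x4, takes a point from camera to world coordinates). Camera axes: x right, y down, z forward; pixel columns grow to the right and rows downward; lengths in m; the calibration is good to about 2 mm. A picture is of the moment at which its call begins. There is no depth.
- job_done(): hands the job in, once; it reports no verdict.
The state is a dict: "time": time; "joint_positions": joint angles; "qvel": joint speeds; "effort": joint torques, N m; "tcp_pos": TCP position; "eef_rot": TCP orientation; "force": force on the tool from outside, world axes, zero at the start; "ft_torque": the same for the moment, N m; "width": finger opening in m.
Only numpy, scipy, OpenCV 4.12 (cv2) and the standard library are available. Lean on these libraries where they do the work, as an engineer would, in place of code of your own. Each camera call takes 0.05 s, during which the arm holds its last target. There are 200 camera calls.

TASK

Take the hand scanner from its pad and read the bar tag on the cap of the round hairpin tin: hold the scanner upright, centred over the tag with its window about 5 cm above it and its long side across the bars, still for two seconds. Read only the tin's tag, not the one on the mirror cover, and do not push the tin or the mirror. Then gently stand the scanner upright back on its pad, near the middle, and let go.

Things in the scene. Friction and masses are not known exactly. Their poses are not given: they have to be found in the camera images.
- scanner_mid (a point): Hand scanner, loose, 0.1 to 0.25 kg, 110 mm tall, standing on its head on the pad. Point: its centre, 55 mm above the underside; z up along the handle. Grey head 64 (x) by 46 (y) mm, 33 mm high with its step; above it the dark handle, 36 (x) by 26 (y) mm, grip across the 26. The window is the underside, 55 mm below the point; it looks along -z, its scan line runs along x, the head's long side.
- tin_tag (a point): Centre of the bar tag on the cap of the round aluminium hairpin tin (90 mm across, 40 mm high, ribbed twist cap, loose, standing on the table). White paper, 48 (x) by 26 (y) mm, 41 mm above the table; the black bars run along its y, so the scan line must run along its x (either way round). z up.
- mirror_tag (a point): Centre of a like tag on the wooden sliding cover of the rectangular mirror (about 150 x 90 mm, 20 mm high, loose, lying flat, cover drawn open a little). A tag that is not to be read. Axes as for the tin's tag.
- pad_top (a point): Centre of the top face of the scanner's pad: a round dark wooden disc, 110 mm across, 8 mm thick, fixed on the table. z is up.
There are look-alikes about, which are no part of the job. Leave any orange look-alike of the part that bears scanner_mid alone.

How it is judged:
By the outcome, as a careful person would: the job done as asked, in the order asked, and still so for the second after the job is handed in, with the robot touching nothing.
It also fails if it takes over 56 s, if anything falls off the work surface, if the arm or the gripper's body presses on something with over 40 N, if the wrist force passes 120 N, or if a joint passes its speed limit or range.

## Working session

There is one attempt and no reset: what is moved stays moved. The work goes in short steps, Python scripts to look and compute and a shell command to move; the robot and the scene stay as the last step left them, time stands still between calls to the robot, and variables do not carry over. Pictures are saved under pics/ and viewed, about 8 in all and at most 12, crops included, and the job is handed in when it is done.

```bash
mkdir -p pics; ls; python3 - <<'E'
from bench import *
import cv2
for n in("top","side"):
    s=snapshot(n); cv2.imwrite(f"pics/{n}0.png",s["pixels"][:,:,::-1]); print(n,s["fx"],s["fy"],s["cx"],s["cy"],s["D"],s["pose"])
st=get_state();print({k:st[k] for k in("time","tcp_pos","eef_rot","force","width")})
E
```

```text
pics
top 390.9325513702133 390.9325513702133 312.5096867911971 196.89727486476878 [-0.06883931  0.          0.          0.          0.        ] [[-0.0287516  -0.98626205  0.16266688  0.43666649]
 [-0.99911916  0.02337898 -0.03484711  0.0114789 ]
 [ 0.03056539 -0.16352551 -0.9860655   0.69767252]
 [ 0.          0.          0.          1.        ]]
side 432.0058131950375 432.0058131950375 314.3090231282633 194.25506762651625 [-0.11983219  0.          0.          0.          0.        ] [[ 0.80634031 -0.36997408  0.46144824  0.1512269 ]
 [-0.59096843 -0.47244415  0.65387524 -0.52855104]
 [-0.02390837 -0.79994731 -0.59959377  0.56317859]
 [ 0.          0.          0.          1.        ]]
{'time': 0.1, 'tcp_pos': array([ 0.27174153, -0.58990135,  0.21375077]), 'eef_rot': array([[ 4.18452979e-01, -9.08238155e-01, -7.46663561e-04],
       [-9.08237116e-01, -4.18453633e-01,  1.37783809e-03],
       [-1.56384920e-03,  1.01587106e-04, -9.99998772e-01]]), 'force': array([ 0.27685193, -1.27081785, -0.75060012]), 'width': 0.09193608919083214}
```

View pics/top0.png

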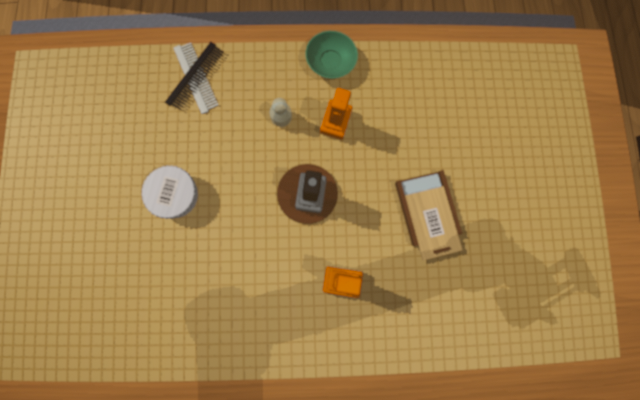

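View pics/side0.png

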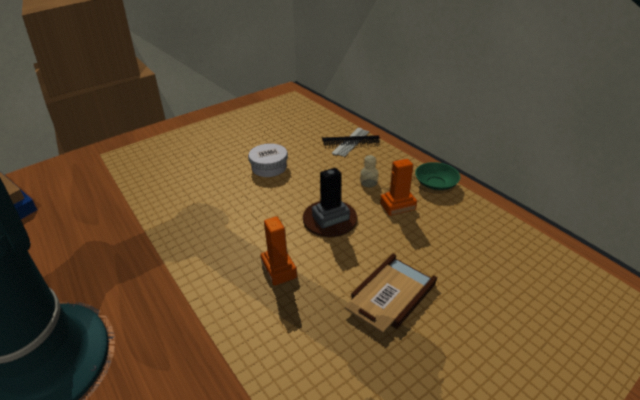

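Top view: the scanner is at (312,190) on the dark disc. The orange look-alikes are at (337,113) and (343,282). The tin is at (168,192), its tag white with bars, and the mirror tag is at (433,222). The grey and dark one on the pad fits the description, so I'll confirm it in an enlarged crop and measure.

```bash
cat > h.py <<'E'
from bench import *
import cv2, numpy as np
def ray(s,uv):
    K=np.array([[s["fx"],0,s["cx"]],[0,s["fy"],s["cy"]],[0,0,1]])
    p=cv2.undistortPoints(np.array(uv,float).reshape(-1,1,2),K,np.array(s["D"],float)).reshape(-1,2)
    P=np.array(s["pose"]); return P[:3,3],np.c_[p,np.ones(len(p))]@P[:3,:3].T
def plane(s,uv,z):
    o,d=ray(s,uv); return o+d*((z-o[2])/d[:,2])[:,None]
def proj(s,X):
    K=np.array([[s["fx"],0,s["cx"]],[0,s["fy"],s["cy"]],[0,0,1]]);P=np.linalg.inv(np.array(s["pose"]))
    return cv2.projectPoints(np.array(X,float).reshape(-1,1,3),cv2.Rodrigues(P[:3,:3])[0],P[:3,3],K,np.array(s["D"],float))[0].reshape(-1,2)
def crop(s,u,v,w,h,k): 
    return cv2.resize(s["pixels"][v:v+h,u:u+w,::-1],None,fx=k,fy=k,interpolation=cv2.INTER_CUBIC)
E
python3 - <<'E'
from h import *
t=snapshot("top");s=snapshot("side")
a=crop(t,272,160,70,70,5.7);b=crop(t,135,160,70,70,5.7);c=crop(s,295,160,70,70,4);d=crop(s,235,135,70,70,4)
im=np.vstack([np.hstack([cv2.resize(a,(400,300*4//3)),cv2.resize(b,(400,400))])[:, :],np.zeros((0,800,3),np.uint8)])
im=np.vstack([cv2.resize(im,(600,300)),cv2.resize(np.hstack([c,d]),(600,300))])
cv2.imwrite("pics/c1.png",im)
hsv=cv2.cvtColor(t["pixels"],cv2.COLOR_RGB2HSV)
def big(m,x0,y0,x1,y1):
    q=np.zeros_like(m);q[y0:y1,x0:x1]=m[y0:y1,x0:x1]
    return max(cv2.findContours(q,0,2)[0],key=cv2.contourArea)
S=hsv[...,1];V=hsv[...,2]
# tin: low saturation
m=((S<70)&(V>90)).astype(np.uint8)*255
c=big(m,135,160,205,225); print("tin",cv2.fitEllipse(c),plane(t,cv2.fitEllipse(c)[0],.04))
# scanner grey
m=((S<110)&(V>25)).astype(np.uint8)*255
c=big(m,280,160,340,225); r=cv2.minAreaRect(c);print("grey",r,cv2.contourArea(c))
p=plane(t,cv2.boxPoints(r),.028);print(p,p.mean(0))
# pad
for px in [(285,195),(300,175),(325,212),(312,180),(312,195),(300,190),(303,205),(323,195),(168,180),(167,190),(185,190)]: print(px,t["pixels"][px[1],px[0]],hsv[px[1],px[0]])
E
```

```text
tin ((168.78726196289062, 192.2249298095703), (52.70880126953125, 54.785640716552734), 99.15132141113281) [[0.55905152 0.2332765  0.04      ]]
grey ((310.3099670410156, 191.82998657226562), (28.00143051147461, 39.1737174987793), 8.130102157592773) 989.0
[[ 0.52632442  0.02094068  0.028     ]
 [ 0.59472447  0.00979766  0.028     ]
 [ 0.58654346 -0.03869067  0.028     ]
 [ 0.51825185 -0.02672067  0.028     ]] [ 0.55646105 -0.00866825  0.028     ]
(285, 195) [100  63  35] [ 13 166 100]
(300, 175) [100  88  78] [ 14  56 100]
(325, 212) [75 50 27] [ 14 163  75]
(312, 180) [115 114 108] [ 26  16 115]
(312, 195) [49 37 21] [ 17 146  49]
(300, 190) [105 102  97] [ 19  19 105]
(303, 205) [96 92 86] [18 27 96]
(323, 195) [81 71 62] [14 60 81]
(168, 180) [149 140 131] [ 15  31 149]
(167, 190) [152 142 134] [ 13  30 152]
(185, 190) [188 182 180] [  8  11 188]
```

View pics/c1.png

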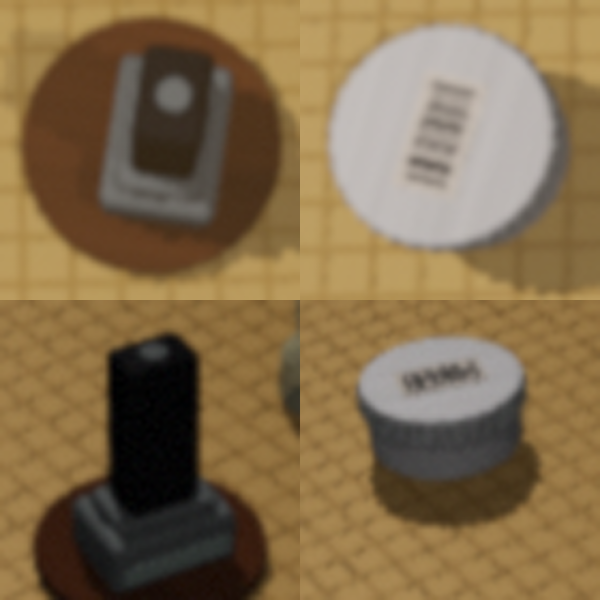

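The crops confirm it: the grey head with dark handle on the brown pad is the scanner, and its handle-top dot is at top px (312.6,182.2). The tin's tag is tilted about 15–20°. Now refining the numbers.

```bash
python3 - <<'E'
from h import *
t=snapshot("top");s=snapshot("side")
def tri(a,b):
    o1,d1=ray(t,a);o2,d2=ray(s,b);d1=d1[0];d2=d2[0]
    k=np.linalg.lstsq(np.c_[d1,-d2],o2-o1,rcond=None)[0];p,q=o1+k[0]*d1,o2+k[1]*d2
    return (p+q)/2,np.linalg.norm(p-q)
print("dot",tri((312.6,182.2),(330.7,171.7)))
def up(u,v,w,h,img,k=8): return cv2.resize(img["pixels"][v:v+h,u:u+w],None,fx=k,fy=k,interpolation=cv2.INTER_CUBIC)
def cont(m): return max(cv2.findContours(m.astype(np.uint8)*255,0,2)[0],key=cv2.contourArea)
def topx(c,u,v,k=8): return (np.asarray(c,float).reshape(-1,2)+.5)/k-.5+[u,v]
# tag bars, top and side
for n,img,(u,v,w,h) in(("top",t,(155,172,26,40)),("side",s,(254,145,28,16))):
    c=up(u,v,w,h,img); g=cv2.cvtColor(c,cv2.COLOR_RGB2GRAY).astype(float)
    bg=np.median(g); m=g<bg-22
    m=cv2.morphologyEx(m.astype(np.uint8),cv2.MORPH_CLOSE,np.ones((25,25)))
    cc=cont(m); P=plane(img,topx(cc,u,v),.041); r=cv2.minAreaRect((P[:,:2]*1000).astype(np.float32)); print(n,"bars mm",r,bg)
    pts=np.argwhere(m>0)[::7,::-1]; Q=plane(img,topx(pts,u,v),.041)[:,:2];e,V=np.linalg.eigh(np.cov(Q.T));print("  pca",Q.mean(0),np.degrees(np.arctan(V[1,1]/V[0,1])),np.sqrt(e*12)*1000)
# tin rim ellipse on plane
# pad: hull of dark red-brown + grey in top, side
u,v,w,h=270,158,75,72; c=up(u,v,w,h,t); lab=c.astype(int)
m=lab[...,0]<125
# only left / top / bottom-left contour (shadow on right)
cc=cv2.convexHull(cont(m)); P=plane(t,topx(cont(m),u,v),.008)[:,:2]
sel=P[P[:,1]>np.median(P[:,1])]
A=np.c_[2*sel,np.ones(len(sel))];x=np.linalg.lstsq(A,(sel**2).sum(1),rcond=None)[0];print("pad",x[:2],np.sqrt(x[2]+x[:2]@x[:2]))
# grey head contour
hsv=cv2.cvtColor(c,cv2.COLOR_RGB2HSV);m=(hsv[...,1]<95)&(c[...,0]<150)
m[:, :150]=0
cc=cont(m);P=plane(t,topx(cc,u,v),.03)[:,:2]*1000;print("head z.03",cv2.minAreaRect(P.astype(np.float32)))
P=plane(t,topx(cc,u,v),.012)[:,:2]*1000;print("head z.012",cv2.minAreaRect(P.astype(np.float32)))
for nm,px,z in(("pad eye",(307.2,194.3),.008),("tin eye ",(168.8,192.2),.04),("mirror",(433,222),.02),("orange1",(337,120),.03),("orange2",(343,282),.03),("salt",(281,112),.03)):print(nm,plane(t,px,z))
E
```

```text
dot (array([ 0.55462562, -0.00997435,  0.12173548]), np.float64(0.001268167716368823))
top bars mm ((561.2267456054688, 236.17384338378906), (18.798723220825195, 41.37105941772461), 74.89395904541016) 185.0
  pca [0.56087907 0.23601259] -15.638234691022204 [16.69606065 40.5986533 ]
side bars mm ((563.16015625, 239.54849243164062), (25.501689910888672, 43.59484100341797), 74.33670043945312) 161.0
  pca [0.56326231 0.23957924] -67.7872460042757 [39.37339159 56.94986558]
pad [ 0.55747045 -0.00339139] 0.05406994300355672
head z.03 ((555.243408203125, -8.465356826782227), (47.98335266113281, 66.35672760009766), 79.99012756347656)
head z.012 ((558.440185546875, -9.0030517578125), (49.27695846557617, 68.14569091796875), 79.99014282226562)
pad eye [[ 0.5553757  -0.00352131  0.008     ]]
tin eye  [[0.55909425 0.23325597 0.04      ]]
mirror [[ 0.49843159 -0.22427747  0.02      ]]
orange1 [[ 0.68597608 -0.06023125  0.03      ]]
orange2 [[ 0.40058843 -0.05922703  0.03      ]]
salt [[0.70290745 0.04012823 0.03      ]]
```

Scanner at about (0.555, -0.009), yaw about -9°. Tag at (0.561, 0.236), yaw about -15.5°. Pad at (0.556, -0.0035). Moving above the scanner.

```bash
python3 -m handwheel '[[0.2,0.4,0,0,0,-0.2,0],[0.45,0.9,0,0,0,-0.25,0],[0.45,0.95,0,0,0,-0.3,0],[0.45,0.95,0,0,0,-0.3,0],[0.45,0.95,0,0,0,-0.3,0],[0.45,0.95,0,0,0,-0.3,0],[0.45,0.95,0,0,0,-0.3,0],[0.45,0.95,0,0,0,-0.3,0],[0.45,0.95,0,0,0,-0.3,0],[0.45,0.95,0,0,0,-0.3,0]]' 25; python3 -m handwheel '[[0.45,0.95,0,0,0,-0.3,0],[0.45,0.95,0,0,0,-0.3,0],[0.45,0.95,0,0,0,-0.3,0],[0.45,0.95,0,0,0,-0.3,0],[0.45,0.9,0,0,0,-0.2,0],[0.4,0.7,0,0,0,-0.1,0],[0.2,0.35,0,0,0,0,0],[0,0,0,0,0,0,0],[0,0,0,0,0,0,0]]'
python3 - <<'E'
from h import *
st=get_state();R=st["eef_rot"];print(st["time"],st["tcp_pos"],np.degrees(np.arctan2(R[1,0],R[0,0])),R[:,2],st["force"])
E
```

```text
time: 1.3
tcp_pos: [0.4425, -0.2328, 0.2149]
eef_rot: [[0.032, -0.999, 0.0], [-0.999, -0.032, -0.0], [0.0, -0.0, -1.0]]
force: [-0.5, 0.3, -0.4]
width: 0.0917
time: 2.2
tcp_pos: [0.5554, -0.006, 0.2143]
eef_rot: [[-0.176, -0.984, -0.001], [-0.984, 0.176, -0.001], [0.001, 0.001, -1.0]]
force: [0.5, -1.5, 0.0]
width: 0.0915
2.2 [ 0.55539743 -0.00595927  0.21431358] -100.12508052787399 [-0.00105703 -0.0010361  -0.9999989 ] [ 0.45277136 -1.47447093  0.02974187]
```

```bash
python3 -m handwheel '[[0,-0.075,-0.2,0,0,0.05,0],[0,0,-0.5,0,0,0,0],[0,0,-0.6,0,0,0,0],[0,0,-0.6,0,0,0,0],[0,0,-0.6,0,0,0,0],[0,0,-0.5,0,0,0,0],[0,0,-0.3,0,0,0,0],[0,0,-0.1,0,0,0,0],[0,0,0,0,0,0,0]]'
python3 - <<'E'
from h import *
t=snapshot("top");s=snapshot("side")
cv2.imwrite("pics/g1.png",np.hstack([crop(t,262,130,100,100,4),crop(s,280,110,100,100,4)]))
E
```

```text
time: 3.1
tcp_pos: [0.5558, -0.0082, 0.0784]
eef_rot: [[-0.169, -0.986, -0.001], [-0.986, 0.169, -0.0], [0.0, 0.001, -1.0]]
force: [0.1, -0.4, 1.0]
width: 0.0918
```

View pics/g1.png

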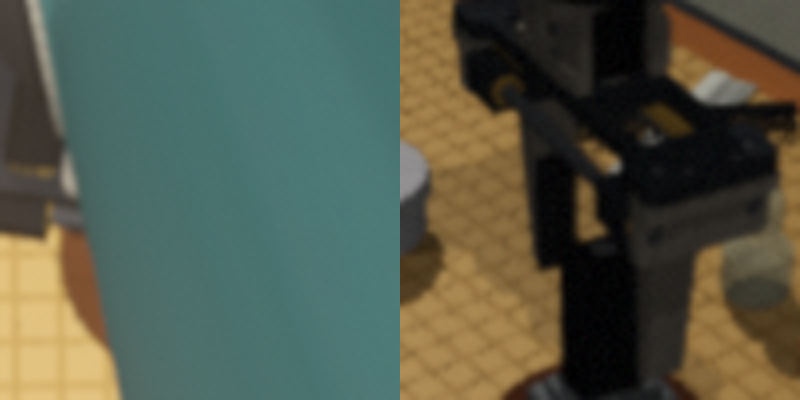

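The side view shows the handle between the open fingers. Closing.

```bash
python3 -m handwheel '[[0,0,0,0,0,0,0.4],[0,0,0,0,0,0,0.6],[0,0,0,0,0,0,1],[0,0,0,0,0,0,1],[0,0,0,0,0,0,1],[0,0,0,0,0,0,1],[0,0,0,0,0,0,1],[0,0,0,0,0,0,1],[0,0,0,0,0,0,1],[0,0,0,0,0,0,1]]' 25;  python3 -m handwheel '[[0,0,0.05,0,0,0,1],[0,0,0.1,0,0,0,1],[0,0,0.2,0,0,0,1],[0,0,0.4,0,0,0,1],[0,0,0.5,0,0,0,1],[0,0,0.4,0,0,0,1],[0,0,0.3,0,0,0,1],[0,0,0.1,0,0,0,1],[0,0,0,0,0,0,1],[0,0,0,0,0,0,1]]'
python3 - <<'E'
from h import *
st=get_state();R=st["eef_rot"];print(st["time"],st["tcp_pos"],np.degrees(np.arctan2(R[1,0],R[0,0])),R[:,2],st["force"])
t=snapshot("top");s=snapshot("side")
cv2.imwrite("pics/g2.png",crop(s,230,70,150,150,4))
E
```

```text
time: 4.2
tcp_pos: [0.5558, -0.0074, 0.0784]
eef_rot: [[-0.168, -0.986, -0.0], [-0.986, 0.168, -0.0], [0.0, 0.0, -1.0]]
force: [-0.1, 0.4, -1.0]
width: 0.0258
time: 5.2
tcp_pos: [0.5555, -0.0074, 0.16]
eef_rot: [[-0.168, -0.986, -0.001], [-0.986, 0.168, -0.0], [0.0, 0.001, -1.0]]
force: [0.0, 0.4, -1.1]
width: 0.0258
5.2 [ 0.55547731 -0.00741299  0.15999158] -99.66667756687801 [-1.19457468e-03 -4.83609681e-05 -9.99999285e-01] [ 0.04168339  0.35113797 -1.12597666]
```

View pics/g2.png

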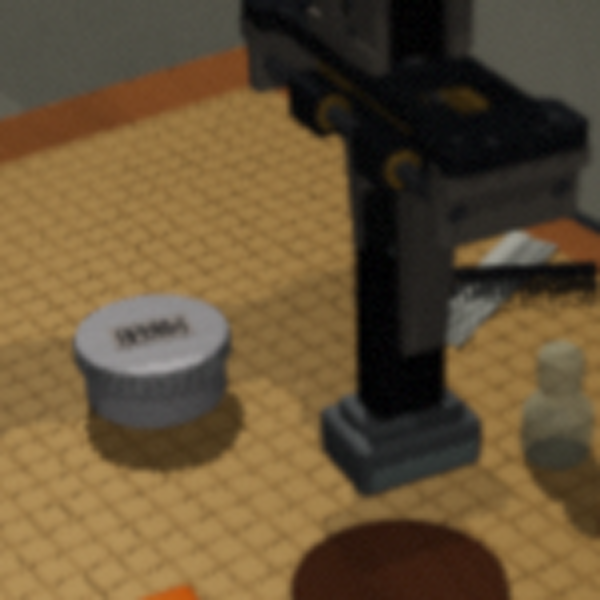

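The scanner is lifted and upright. Moving over the tag.

```bash
python3 -m handwheel '[[0,0.2,0.04,0,0,0,1],[0,0.5,0,0,0,0,1],[0.02,0.8,0,0,0,-0.1,1],[0.02,0.85,0,0,0,-0.1,1],[0.02,0.9,0,0,0,-0.1,1],[0.02,0.9,0,0,0,-0.1,1],[0.02,0.8,0,0,0,-0.1,1],[0.02,0.6,0,0,0,-0.1,1],[0.02,0.4,0,0,0,-0.1,1],[0,0.13,0,0,0,0,1]]'; python3 -m handwheel '[[0,0,0,0,0,0,1],[0,0,0,0,0,0,1],[0,0,0,0,0,0,1]]'
python3 - <<'E'
from h import *
st=get_state();R=st["eef_rot"];print(st["time"],st["tcp_pos"],np.degrees(np.arctan2(R[1,0],R[0,0])),R[:,2],st["force"])
t=snapshot("top");s=snapshot("side")
print("side tag",plane(s,(268,153),.041))
# expected head corners & tag outline drawn for check
def box(cx,cy,yaw,a,b,z):
    c,w=np.cos(yaw),np.sin(yaw);return [[cx+x*c-y*w,cy+x*w+y*c,z] for x,y in((a,b),(-a,b),(-a,-b),(a,-b))]
yaw=np.arctan2(R[1,0],R[0,0])+np.pi/2; p=st["tcp_pos"]
k=5
def dr(img,u,v):
    im=crop(img,u,v,80,100,k)
    for B,col in((box(p[0],p[1],yaw,.032,.023,p[2]-.0704),(0,255,0)),(box(.561,.236,np.radians(-15.5),.024,.013,.041),(0,0,255))):
        q=((proj(img,B)-[u,v]+.5)*k).astype(np.int32); cv2.polylines(im,[q],True,col,1)
    return im
cv2.imwrite("pics/s1.png",np.hstack([dr(t,130,150),dr(s,230,90)]))
# pad side view fit
pix=s["pixels"];hsv=cv2.cvtColor(pix,cv2.COLOR_RGB2HSV);m=np.zeros((400,640),np.uint8);m[190:245,290:370]=((pix[190:245,290:370,0]<100))*255
c=max(cv2.findContours(m,0,1)[0],key=cv2.contourArea);e=cv2.fitEllipse(c);print("pad side",e,plane(s,e[0],.006))
E
```

```text
time: 6.3
tcp_pos: [0.5606, 0.239, 0.1618]
eef_rot: [[-0.26, -0.966, -0.001], [-0.966, 0.26, 0.001], [-0.001, 0.001, -1.0]]
force: [0.2, -0.1, -1.2]
width: 0.0256
time: 6.6
tcp_pos: [0.5618, 0.2344, 0.1621]
eef_rot: [[-0.265, -0.964, -0.0], [-0.964, 0.265, -0.001], [0.001, -0.0, -1.0]]
force: [0.8, -0.2, -0.8]
width: 0.0259
6.6 [0.56178898 0.23437826 0.16209319] -105.36153438800177 [-2.15488828e-04 -8.04174619e-04 -9.99999653e-01] [ 0.75011562 -0.23049004 -0.7575209 ]
side tag [[0.5628119  0.23660429 0.041     ]]
pad side ((329.9938659667969, 219.1382598876953), (38.81139373779297, 55.13128662109375), 91.85428619384766) [[ 0.55574944 -0.00703592  0.006     ]]
```

View pics/s1.png

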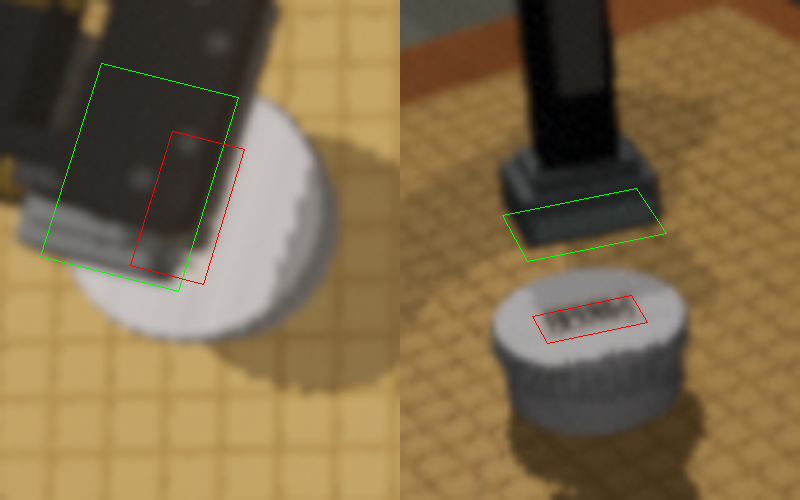

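The side view shows the head above the tin, but its underside corners sit about 3 px higher than my drawn footprint, while the tag sits about 0.6 px high. I'll check whether that is calibration bias by drawing the same footprint on the first picture, with the scanner standing on the pad.

```bash
python3 - <<'E'
from h import *
st=get_state();R=st["eef_rot"];p=st["tcp_pos"];print(p,st["time"])
s=snapshot("side"); s0=dict(s,pixels=cv2.imread("pics/side0.png")[:,:,::-1])
def box(cx,cy,yaw,a,b,z):
    c,w=np.cos(yaw),np.sin(yaw);return [[cx+x*c-y*w,cy+x*w+y*c,z] for x,y in((a,b),(-a,b),(-a,-b),(a,-b))]
k=9
def dr(img,u,v,px,py,yaw,z):
    im=np.clip(crop(img,u,v,44,62,k).astype(int)*2,0,255).astype(np.uint8)
    for a,b,zz,col in((.032,.023,z,(0,255,0)),(.018,.013,z+.033,(255,255,0)),(.018,.013,z+.11,(255,0,255))):
        q=((proj(img,box(px,py,yaw,a,b,zz))-[u,v]+.5)*k).astype(np.int32); cv2.polylines(im,[q],True,col,1)
    return im
yaw=np.arctan2(R[1,0],R[0,0])+np.pi/2
cv2.imwrite("pics/s2.png",np.hstack([dr(s0,308,166,.5555,-.008,np.radians(-9.7),.008),dr(s,246,88,p[0],p[1],yaw,p[2]-.0704)]))
E
```

```text
[0.56183528 0.23463289 0.1622372 ] 6.7
```

View pics/s2.png

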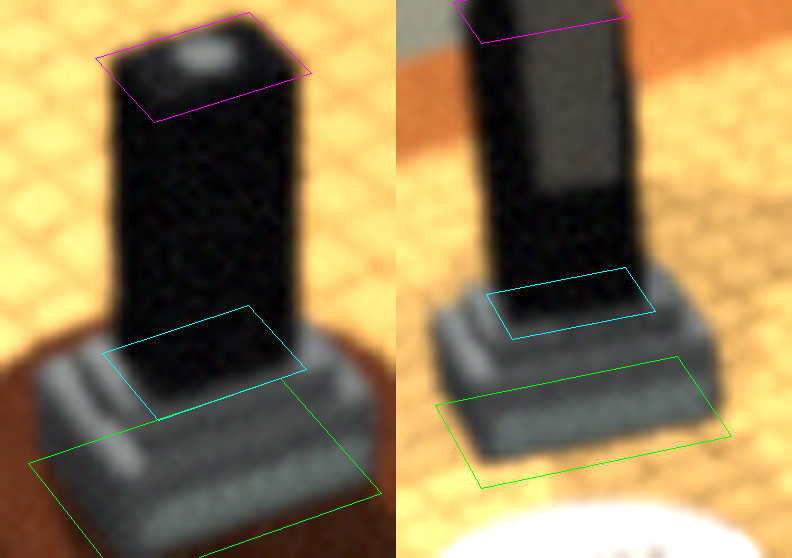

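The same offset of 2–3 px shows in both pictures, so it is a calibration bias and the scanner has not slipped in the grip. Nudging 1 mm in y, then holding still for 3 s.

```bash
python3 -m handwheel '[[0,0.03,0,0,0,0,1],[0,0,0,0,0,0,1],[0,0,0,0,0,0,1],[0,0,0,0,0,0,1],[0,0,0,0,0,0,1],[0,0,0,0,0,0,1],[0,0,0,0,0,0,1],[0,0,0,0,0,0,1],[0,0,0,0,0,0,1],[0,0,0,0,0,0,1]]'; for i in 1 2; do python3 -m handwheel '[[0,0,0,0,0,0,1],[0,0,0,0,0,0,1],[0,0,0,0,0,0,1],[0,0,0,0,0,0,1],[0,0,0,0,0,0,1],[0,0,0,0,0,0,1],[0,0,0,0,0,0,1],[0,0,0,0,0,0,1],[0,0,0,0,0,0,1],[0,0,0,0,0,0,1]]'; done
python3 - <<'E'
from h import *
st=get_state();print(st["time"],st["tcp_pos"],np.abs(st["qvel"]).max())
E
```

```text
time: 7.75
tcp_pos: [0.5616, 0.2371, 0.1622]
eef_rot: [[-0.263, -0.965, 0.0], [-0.965, 0.263, 0.0], [-0.0, -0.0, -1.0]]
force: [-0.8, -1.4, -1.7]
width: 0.0257
time: 8.75
tcp_pos: [0.5616, 0.237, 0.1622]
eef_rot: [[-0.263, -0.965, -0.0], [-0.965, 0.263, -0.0], [0.0, 0.0, -1.0]]
force: [0.2, 0.2, -1.7]
width: 0.0259
time: 9.75
tcp_pos: [0.5616, 0.237, 0.1622]
eef_rot: [[-0.263, -0.965, -0.0], [-0.965, 0.263, -0.0], [0.0, 0.0, -1.0]]
force: [-0.3, -0.5, -1.2]
width: 0.0259
9.75 [0.56158097 0.23702045 0.16217046] 0.10907256473810781
```

```bash
python3 -m handwheel '[[0,0,0,0,0,0,1],[0,0,0,0,0,0,1],[0,0,0,0,0,0,1],[0,0,0,0,0,0,1],[0,0,0,0,0,0,1],[0,0,0,0,0,0,1],[0,0,0,0,0,0,1],[0,0,0,0,0,0,1]]'; python3 -m handwheel '[[0,-0.2,0,0,0,0,1],[0,-0.5,0,0,0,0,1],[-0.02,-0.8,0,0,0,0.1,1],[-0.02,-0.85,0,0,0,0.1,1],[-0.02,-0.9,0,0,0,0.1,1],[-0.02,-0.9,0,0,0,0.1,1],[-0.02,-0.8,0,0,0,0.1,1],[-0.02,-0.6,0,0,0,0.1,1],[-0.02,-0.4,0,0,0,0.1,1],[0,-0.1,0,0,0,0,1]]'; python3 -m handwheel '[[0,0,0,0,0,0,1],[0,0,0,0,0,0,1],[0,0,0,0,0,0,1],[0,0,0,0,0,0,1],[0,0,0,0,0,0,1]]'
```

```text
time: 10.55
tcp_pos: [0.5616, 0.237, 0.1622]
eef_rot: [[-0.263, -0.965, -0.0], [-0.965, 0.263, 0.0], [-0.0, 0.0, -1.0]]
force: [-0.6, 0.6, -1.8]
width: 0.0257
time: 11.55
tcp_pos: [0.5557, -0.0082, 0.1622]
eef_rot: [[-0.172, -0.985, -0.0], [-0.985, 0.172, -0.001], [0.001, -0.0, -1.0]]
force: [-0.7, -0.1, -1.5]
width: 0.0255
time: 12.05
tcp_pos: [0.556, -0.0043, 0.1621]
eef_rot: [[-0.167, -0.986, -0.0], [-0.986, 0.167, 0.0], [-0.0, 0.0, -1.0]]
force: [0.4, 0.1, -1.6]
width: 0.026
```

```bash
python3 -m handwheel '[[0,0,-0.1,0,0,0,1],[0,0,-0.3,0,0,0,1],[0,0,-0.4,0,0,0,1],[0,0,-0.4,0,0,0,1],[0,0,-0.35,0,0,0,1],[0,0,-0.25,0,0,0,1],[0,0,-0.1,0,0,0,1],[0,0,-0.05,0,0,0,1],[0,0,-0.03,0,0,0,1],[0,0,0,0,0,0,1]]'; python3 -m handwheel '[[0,0,-0.02,0,0,0,1],[0,0,-0.02,0,0,0,1],[0,0,-0.02,0,0,0,1],[0,0,-0.02,0,0,0,1],[0,0,-0.02,0,0,0,1],[0,0,0,0,0,0,1],[0,0,0,0,0,0,1]]'
```

```text
time: 13.05
tcp_pos: [0.5563, -0.005, 0.0834]
eef_rot: [[-0.168, -0.986, 0.001], [-0.986, 0.168, -0.0], [-0.0, -0.001, -1.0]]
force: [0.7, 0.1, -1.0]
width: 0.0257
time: 13.75
tcp_pos: [0.556, -0.005, 0.0789]
eef_rot: [[-0.168, -0.986, -0.0], [-0.986, 0.168, 0.0], [0.0, 0.0, -1.0]]
force: [0.3, -0.5, -1.6]
width: 0.0259
```

```bash
python3 -m handwheel '[[0,0,-0.01,0,0,0,1],[0,0,0,0,0,0,1],[0,0,0,0,0,0,1]]'; python3 -m handwheel '[[0,0,-0.01,0,0,0,1],[0,0,0,0,0,0,1],[0,0,0,0,0,0,1]]'
```

```text
time: 14.05
tcp_pos: [0.556, -0.005, 0.0786]
eef_rot: [[-0.168, -0.986, -0.0], [-0.986, 0.168, 0.0], [-0.0, 0.0, -1.0]]
force: [1.5, -0.4, -1.5]
width: 0.0259
time: 14.35
tcp_pos: [0.556, -0.005, 0.0784]
eef_rot: [[-0.168, -0.986, 0.0], [-0.986, 0.168, -0.0], [0.0, -0.0, -1.0]]
force: [-1.0, 0.6, 1.1]
width: 0.0259
```

Contact: the vertical force turned positive at the original height. Opening gradually, then retreating straight up.

```bash
python3 -m handwheel '[[0,0,0,0,0,0,0.7],[0,0,0,0,0,0,0.66],[0,0,0,0,0,0,0.6],[0,0,0,0,0,0,0.5],[0,0,0,0,0,0,0.3],[0,0,0,0,0,0,0.1],[0,0,0,0,0,0,0],[0,0,0,0,0,0,0],[0,0,0,0,0,0,0],[0,0,0,0,0,0,0]]'; python3 -m handwheel '[[0,0,0.1,0,0,0,0],[0,0,0.4,0,0,0,0],[0,0,0.6,0,0,0,0],[0,0,0.7,0,0,0,0],[0,0,0.8,0,0,0,0],[0,0,0.8,0,0,0,0],[0,0,0.6,0,0,0,0],[0,0,0.3,0,0,0,0],[0,0,0,0,0,0,0]]';  python3 -m handwheel '[[0,-0.3,0,0,0,0,0],[0,-0.7,0,0,0,0,0],[0,-0.9,0,0,0,0,0],[0,-0.9,0,0,0,0,0],[0,-0.9,0,0,0,0,0],[0,-0.9,0,0,0,0,0],[0,-0.7,0,0,0,0,0],[0,-0.5,0,0,0,0,0],[0,-0.2,0,0,0,0,0],[0,0,0,0,0,0,0]]'
python3 - <<'E'
from h import *
t=snapshot("top");s=snapshot("side")
cv2.imwrite("pics/f1.png",np.hstack([cv2.resize(crop(t,130,130,220,110,1.8),(400,400*110//220)),cv2.resize(crop(s,230,110,220,110,1.8),(400,200))]))
cv2.imwrite("pics/f1.png",np.vstack([crop(t,130,140,220,90,3.6),crop(s,230,120,220,70*2-10,2)] if 0 else [crop(t,130,140,200*1+20,80,3.6),cv2.copyMakeBorder(crop(s,230,130,200,105,2.9),0,0,0,792-580,cv2.BORDER_CONSTANT)]))
g=lambda n:plane(t,n,.04)
hsv=cv2.cvtColor(t["pixels"],cv2.COLOR_RGB2HSV);m=((hsv[...,1]<70)&(hsv[...,2]>90)).astype(np.uint8)*255
q=np.zeros_like(m);q[160:225,135:205]=m[160:225,135:205];c=max(cv2.findContours(q,0,2)[0],key=cv2.contourArea);print("tin",cv2.fitEllipse(c))
st=get_state();print(st["time"],st["tcp_pos"],st["width"],st["force"])
E
```

```text
time: 15.35
tcp_pos: [0.556, -0.005, 0.0782]
eef_rot: [[-0.168, -0.986, -0.0], [-0.986, 0.168, -0.0], [0.0, -0.0, -1.0]]
force: [1.5, -0.3, 0.4]
width: 0.0902
time: 16.25
tcp_pos: [0.5569, -0.0049, 0.2518]
eef_rot: [[-0.168, -0.986, 0.003], [-0.986, 0.168, -0.0], [-0.0, -0.003, -1.0]]
force: [0.4, 0.4, -0.1]
width: 0.0916
time: 17.25
tcp_pos: [0.5549, -0.2463, 0.2485]
eef_rot: [[-0.17, -0.985, -0.003], [-0.985, 0.17, 0.001], [-0.0, 0.003, -1.0]]
force: [0.9, 1.3, 0.5]
width: 0.092
tin ((168.42860412597656, 191.90621948242188), (52.528621673583984, 54.19955062866211), 73.7314682006836)
17.35 [ 0.55576153 -0.24376971  0.2492999 ] 0.09191777990003214 [0.17060829 0.09447191 0.02311672]
```

View pics/f1.png

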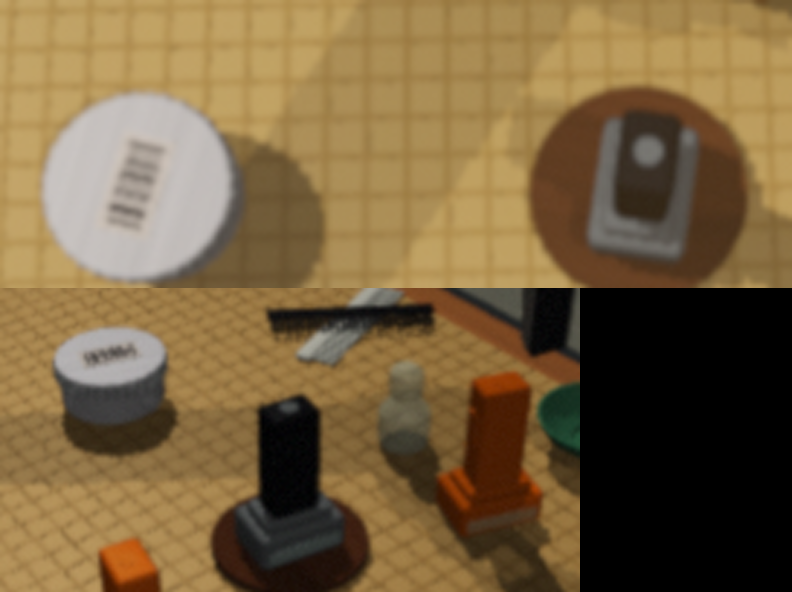

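The scanner stands upright near the middle of its pad: top view head at (643,188) on the pad at (638,192). The tin hasn't moved, and the gripper is clear. Handing in.

```bash
python3 -c "
from bench import *
print(job_done(),get_state()['time'])"
```

```text
the job is handed in; nothing more can be done
the job is handed in; nothing more can be done
```

The scanner read pose was held and the scanner is back on its pad. I handed the job in at about 17.4 s; no verdict was reported, and nothing confirms the scanner actually registered the tag.

- **Reading the tag:** I gripped the scanner by its handle at 25 N. I held it over the tin's tag at (0.5616, 0.237), against a measured tag centre of about (0.561, 0.236). Its long side was about -15.3°, against the tag's -15.5°, with the window about 5 cm above the tag. It stayed still for more than 2.5 s.
- **Putting it back:** I lowered it onto the pad in fine steps until light contact, about 1 N, then opened the fingers and moved the arm up and away.
- **Last checks:** The pictures show the scanner upright near the middle of the pad. The tin is within 0.5 px of its first position, which is within noise. The wrist force is near zero and the gripper is empty and clear. I did not re-measure the mirror, but the arm never went lower than about 20 cm above it.
- **Disagreement:** In the side camera, the scanner's drawn outline sat 2–3 px off the real one. The same offset was there before the grasp and during the hold, so I took it as calibration bias, which leaves a few mm of uncertainty in the positions above. The side camera also put the pad centre about 3.5 mm further right in y (-0.007, against -0.0035 from the top). I set the scanner down between the two, at -0.005.

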